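# Fit the bench pin and screw down its captive knob

### The job

Slide the wooden bench pin along its steel base plate until it is fully home in the holder, then fix it with the holder's captive screw-knob: push the knob down against its spring, turn it clockwise until you feel the thread start drop in, and keep turning until the knob's flange sits flush on its collar and stays there by itself. Leave the other tools on the bench where they lie.

Things in the scene. Friction and masses are not known exactly. Their poses are not given: they have to be found in the camera images.
- holder: Fixed steel bench-pin holder; origin on the bench under the screw axis, x into the holder (pin slides home along +x). Base plate 200 x 100 x 10 mm (x -135 to +65 mm). At x -32 to +65 a bridge, 91 mm wide, top at z 37.5 mm, covers a channel 63 mm wide with a back stop at x +50.
- collar_top (a point): Centre of the top of the round steel collar on the bridge, 48 mm diameter, 14 mm high, top at z 51.5 mm, about the screw axis. It hides a flat land with two gaps half a turn apart, 43 degrees wide, where the thread starts; their angle cannot be seen: at most about 1.9 rad clockwise (from above) of the start.
- pin: Loose pale wooden bench pin, 140 x 60 x 16 mm, flat on the base plate, rear part in the channel. Origin on its underside in the middle of a 14 mm square through hole, where the 8 mm screw tip enters. Home: rear edge on the back stop, so origin on the screw axis; starts 20 to 38 mm short. Not home, the tip meets wood.
- pin_front (a point): Middle of the pin's front edge, at half its thickness (8 mm above its underside, 90 mm in front of its origin). A 6 mm wide saw slot opens here, 35 mm deep.
- knob_grip (a point): Middle of the round knurled steel grip of the knob, 36 mm diameter, 24 mm high, on its axis. Under it a flange, 48 mm diameter, 4 mm thick. This point is at z 81.5 mm when raised, 67.5 mm when flush. The knob turns freely while raised.
- screw (a joint): Depth of the knob, m: 0 raised by its spring (3 to 6 N), 0.014 flange flush on the collar. Its two lugs, half a turn apart (19 degrees wide), meet the land at 0.002. Pushed with 5 to 15 N over a gap it drops to about 0.010; turning on clockwise by 0.8 to 1.8 rad draws it to about 0.0135, where it holds and meets a stop. Once about 0.5 rad in, it stays put for a new hold.
- mandrel: Bystander: steel ring mandrel, 200 mm long, lying beside the holder; origin under its middle.
- file: Bystander: file with black and orange handle, 230 mm long, lying beside the holder; origin on the bench, 112 mm from the handle's end.
- dapping_block: Bystander: 50 mm steel cube with round hollows, behind the holder; origin under its middle.
- jar: Bystander: white jar with blue cap, 52 mm diameter, 75 mm high; origin under its middle.
- cup: Bystander: white mug, 80 mm diameter, 70 mm high; origin under its middle.
- mallet: Bystander: wooden mallet lying down, 260 mm long; origin on the bench below its middle.
- paste_pot: Bystander: small yellow pot, 32 mm diameter, 28 mm high; origin under its middle.
Mind the look-alikes: they are no part of the job. What is meant by the pin is not black, green or red, and is the larger of those in its own colour.

How it is judged:
By the outcome, as a careful person would: the job done as asked, in the order asked, and still so for the second after the job is handed in, with the robot touching nothing.
It also fails if it takes over 72 s, if anything falls off the work surface, if the arm or the gripper's body presses on something with over 40 N, if the wrist force passes 120 N, or if a joint passes its speed limit or range.

### The arm

A 6-joint arm with a two-finger parallel gripper is mounted at the origin on the work surface. World frame = base frame: x ahead of the robot, y to its left, z up, the work surface at z = 0. Lengths are in m, angles in rad, forces in N, time in s.
With the tool pointing down it reaches from about 0.3 to 0.875 m from the base axis. Payload 6.4 kg.
Tool frame: the origin (TCP) lies at the very end of the fingers, on their centre line; the grasp point (between the pads) lies 19 mm behind it (ctrl.tcp_to_grasp is the distance from the TCP to the grasp point, in m); z points along the fingers, y is the direction in which the jaws open and shut (so a half turn about z gives the same grasp; the last joint's range is limited). The gripper opens to 85 mm and grips with 20 to 120 N. Pads are 22 mm wide; open, the fingers measure 114 mm over their backs; the gripper's body (76 mm by 85 mm) begins 54 mm behind the grasp point. The pads swing forward as they close: fully open they stand 13 mm farther back than shut.
Start: joints at [0.971, 0.181, 1.607, -0, 1.354, -0.206], TCP at [0.221, 0.531, 0.231] pointing down, gripper open.
Joint ranges: [-2.99, 2.99], [-0.89, 2.07], [0.3, 2.58], [-1.14, 4.28], [0, 2.63], [-3.12, 3.12]. Speed limits (rad/s): [2.57, 2.57, 3.01, 3.14, 3.14, 3.14].

### API

Orientations are given as a unit quaternion [w, x, y, z].
In Python, from bench import ctrl gives the robot as it stands. The module is installed in compiled form; this text tells all that it offers.
- The arm moves only by the tool drive_tool, never from a script. Its argument "deltas" is a list of rows, each an object with "slide": the shift along the tool's x, y, z as a fraction of full scale, a list of three; "delta_rot": the turn, a rotation vector about the tool's x, y, z as a fraction of full scale, a list of three; "hand": the opening, from 0 (shut) to 1 (fully open). In form: [{"slide": [tx, ty, tz], "delta_rot": [wx, wy, wz], "hand": hand}, ...]. A call has exactly 5 rows; each row shifts and turns the commanded pose from where the row before left it, along the tool's axes as they then stand; what a row does not reach is not made up. Full scale, the value 1, is 50 mm for a shift and 180 degrees for a turn. A row lasts 1/8 s, in which the tool goes at most 62.5 mm and 10.7 degrees, less where a joint would pass 70% of its speed; a pose out of reach is approached as far as the arm can. A call with a number of a shift or a turn outside -1 to 1 is refused whole. A call with a gripper value outside its range is refused whole. The fingers move at their own pace and stop on an object; the grip force is fixed at half the most. Time passes only in rows, so rows that do not move let the fingers close, or fill a call up. It gives the time, the measured TCP pose, the force and the opening at its end, in the units of the state.
- ctrl.get_obs(): the state, without advancing time (a new reading comes with each control period).
- ctrl.camera(name): name is "side" or "top" or "wrist"; returns a dict with "frame" (420x560x3 uint8, red, green, blue), "mtx" (3x3 intrinsics, pixels), "R" (3x3) and "t" (3): a world point X has camera coordinates R X + t. Camera axes: x right, y down, z forward; pixel columns grow to the right and rows downward; lengths in m; the calibration is good to about 2 mm. A picture is of the moment at which its call begins. There is no depth.
- ctrl.hand_in(): hands the job in, once; it reports no verdict.
The state is a dict: "time_s": time; "q": joint angles; "dq": joint speeds; "joint_efforts": joint torques, N m; "eef_pos": TCP position; "eef_rot": TCP orientation; "wrist_force": force on the tool from outside, world axes, zero at the start; "torque": the same for the moment, N m; "opening": opening from 0.0 (shut) to 1.0 (fully open).
Only numpy, scipy, OpenCV 4.12 (cv2) and the standard library are available. Lean on these libraries where they do the work, as an engineer would, in place of code of your own. Each camera call takes 0.05 s, during which the arm holds its last target.

## Working session

There is one attempt and no reset: what is moved stays moved. The work goes in short steps, Python scripts to look and compute and a tool call to move; the robot and the scene stay as the last step left them, time stands still between calls to the robot, and variables do not carry over. Pictures are saved under pics/ and viewed, and the job is handed in when it is done.

Besides the shell and the picture viewer there is one more tool, called after "Emit:" as a command line: name --argument value ..., lists and objects as JSON in quotes. drive_tool: Moves the arm, as the interface text tells. Its arguments: {"type":"object","properties":{"deltas":{"type":"array","items":{"type":"object","properties":{"slide":{"type":"array","items":{"type":"number"}},"delta_rot":{"type":"array","items":{"type":"number"}},"hand":{"type":"number"}}}}},"required":["deltas"]}

```bash
mkdir -p pics; cat > h.py <<'E'
import numpy as np, cv2
from bench import ctrl
def snap(name,fn):
    c=ctrl.camera(name); cv2.imwrite('pics/'+fn+'.png',cv2.cvtColor(c['frame'],cv2.COLOR_RGB2BGR)); np.savez('pics/'+fn+'.npz',**c); return c
def ray(c,u,v):
    d=np.linalg.solve(c['mtx'],[u,v,1.]); R=c['R']; o=-R.T@c['t']; return o,R.T@d
def onz(c,u,v,z):
    o,d=ray(c,u,v); return o+d*(z-o[2])/d[2]
def proj(c,X):
    p=c['mtx']@(c['R']@np.array(X)+c['t']); return p[:2]/p[2]
def tri(c1,p1,c2,p2):
    o,d=ray(c1,*p1); o2,d2=ray(c2,*p2)
    A=np.stack([d,-d2],1); s=np.linalg.lstsq(A,o2-o,rcond=None)[0]
    a=o+s[0]*d;b=o2+s[1]*d2; return (a+b)/2,np.linalg.norm(a-b)
E
python3 - <<'E'
from h import *
for n in ['top','side','wrist']: snap(n,n+'0')
print(ctrl.get_obs(), ctrl.tcp_to_grasp)
E
```

```text
{'time_s': 0.15, 'q': array([ 9.70667625e-01,  1.81370235e-01,  1.60773406e+00, -1.99355556e-05,
        1.35381672e+00, -2.06322844e-01]), 'dq': array([ 0.00137255, -0.00345328, -0.00205206,  0.0004436 , -0.00188161,
       -0.00033165]), 'joint_efforts': array([ 2.43676441e-04, -4.45254993e+01, -3.51693535e+01, -2.16346061e-04,
        5.90291689e-03, -3.48923049e-05]), 'eef_pos': array([0.22039753, 0.53064259, 0.23061259]), 'eef_rot': array([-2.51665639e-04,  1.95630893e-01,  9.80677374e-01, -6.14736001e-04]), 'wrist_force': array([ 0.01230852,  0.07592979, -1.21227636]), 'torque': array([-0.00661346,  0.00828322, -0.02335687]), 'opening': 0.9960020338518718} 0.0187
```

View pics/top0.png

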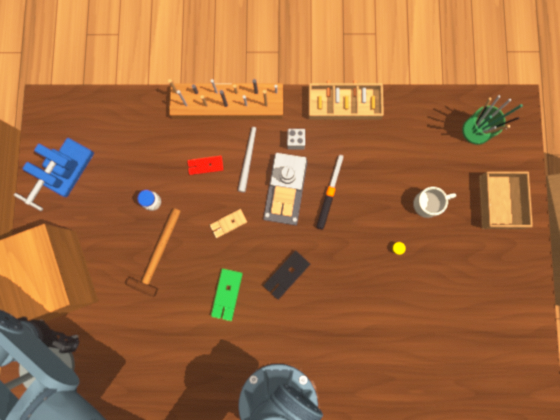

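View pics/side0.png

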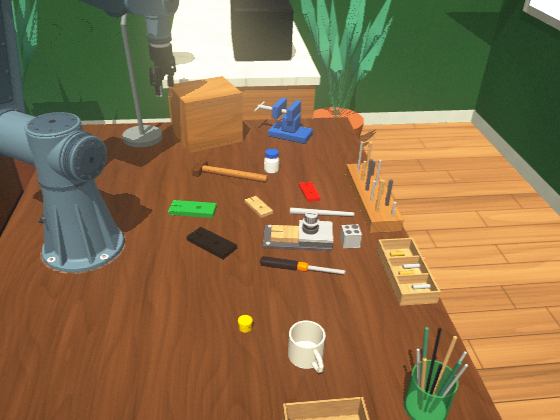

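View pics/wrist0.png

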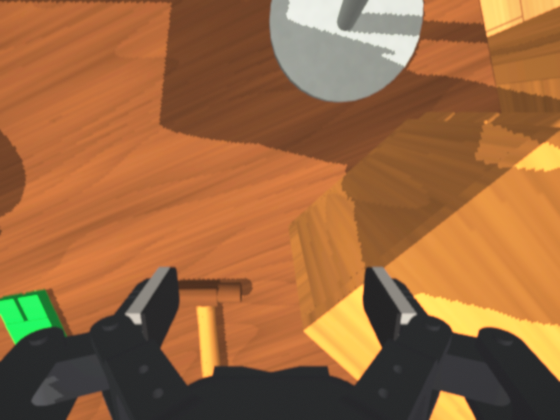

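Candidates in the top view are the pale pin in the holder (284,202), a smaller pale one (228,223), black (286,274), green (227,294) and red (206,165). The pale one in the holder fits, because it is the larger of the two pale ones and lies on the base plate. I'll confirm with an enlarged crop.

```bash
python3 - <<'E'
import cv2,numpy as np
a=cv2.imread('pics/top0.png')[115:245,195:355]; b=cv2.imread('pics/side0.png')[190:280,235:365]
cv2.imwrite('pics/crop_t.png',cv2.resize(a,None,fx=4.6,fy=4.6,interpolation=cv2.INTER_CUBIC))
cv2.imwrite('pics/crop_s.png',cv2.resize(b,None,fx=6,fy=6,interpolation=cv2.INTER_CUBIC))
from h import *
t=dict(np.load('pics/top0.npz')); s=dict(np.load('pics/side0.npz'))
print(t['mtx'],-t['R'].T@t['t'],-s['R'].T@s['t'])
print(onz(t,288,173,.08),onz(t,284,202,.026),onz(t,284,203,.026))
E
```

```text
[[508.61610369   0.         280.30722171]
 [  0.         508.61610369 202.81338717]
 [  0.           0.           1.        ]] [ 0.3455754  -0.02459279  1.50578957] [ 0.40399518 -1.19596518  0.94768486]
[ 0.6496302  -0.02618895  0.08      ] [ 0.57397887 -0.01470641  0.026     ] [ 0.57100104 -0.01471785  0.026     ]
```

View pics/crop_t.png

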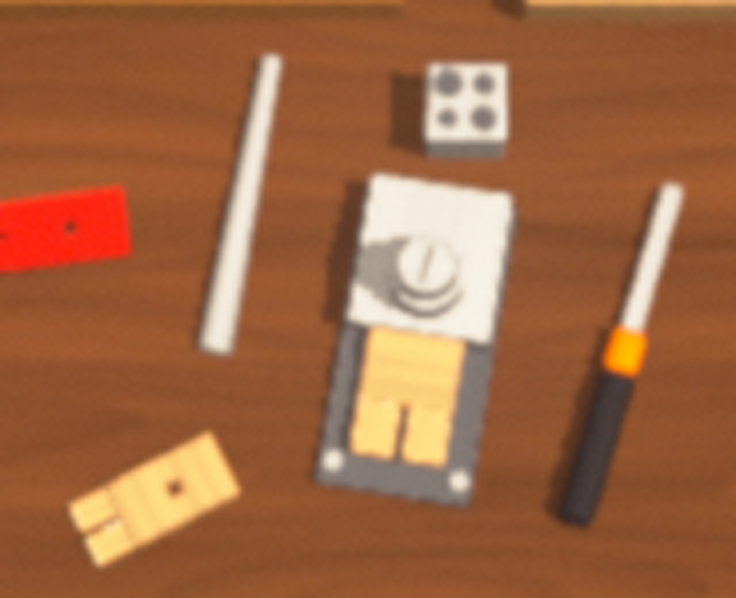

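View pics/crop_s.png

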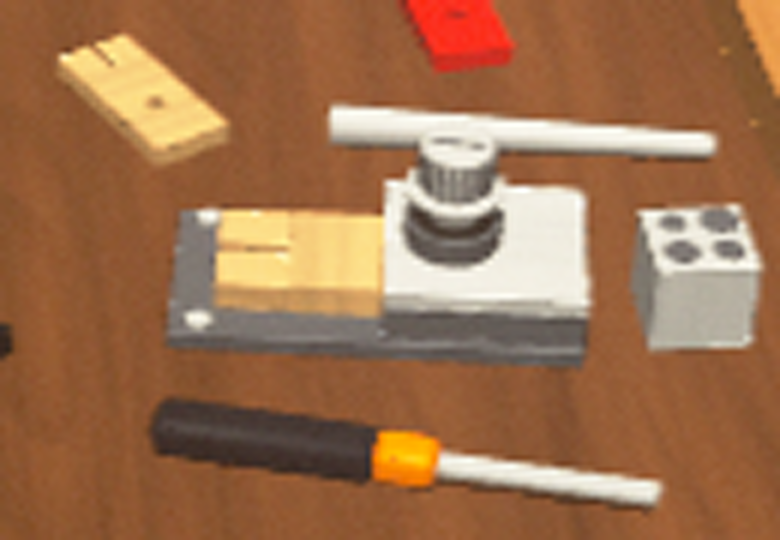

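```bash
python3 - <<'E'
from h import *
t=dict(np.load('pics/top0.npz')); s=dict(np.load('pics/side0.npz')); w=dict(np.load('pics/wrist0.npz'))
f=lambda p:(195+p[0]/4.6-.4,115+p[1]/4.6-.4)
P=[onz(t,*f(p),.0375) for p in [(370,175),(513,195),(490,342),(347,322)]]
for p in P: print(p)
c=np.mean(P,0); ax=(P[0]+P[1]-P[2]-P[3])/2; print('len',np.linalg.norm(ax),np.linalg.norm((P[0]+P[3]-P[1]-P[2])/2)); yaw=np.arctan2(ax[1],ax[0]); u=ax/np.linalg.norm(ax)
print('c',c,'yaw',yaw,'origin',c-u*.0165)
print('knobtop',onz(t,*f((428,264)),.0935), tri(t,f((428,264)),s,(235+457/6,190+147/6)))
B=[onz(t,*f(p),.010) for p in [(316,483),(468,505)]]; print('plate',B,(B[0]+B[1])/2+u*.135)
F=[onz(t,*f(p),.026) for p in [(349,457),(447,468)]]; print('pinfront',F,np.linalg.norm(F[0]-F[1]))
m=(F[0]+F[1])/2; print(m, 'short', 0.09, np.dot(m-(c-u*.0165),u))
from scipy.spatial.transform import Rotation as Ro
o=ctrl.get_obs(); q=o['eef_rot']; R=Ro.from_quat([q[1],q[2],q[3],q[0]]).as_matrix()
cp=-w['R'].T@w['t']; print('wristcam in tool',R.T@(cp-o['eef_pos']),'\n',w['R']@R,w['mtx'])
E
```

```text
[0.72023458 0.01237304 0.0375    ]
[ 0.70716272 -0.07972935  0.0375    ]
[ 0.61105976 -0.06482069  0.0375    ]
[0.62380169 0.02643679 0.0375    ]
len 0.09735175069197685 0.09258400895086817
c [ 0.66556469 -0.02643505  0.0375    ] yaw -0.14935735320362734 origin [ 0.64924838 -0.02397981  0.0375    ]
knobtop [ 0.64966795 -0.02515551  0.0935    ] (array([ 0.65117747, -0.0252114 ,  0.0913874 ]), np.float64(0.0020649527922519642))
plate [array([0.52352896, 0.04651669, 0.01      ]), array([ 0.50963299, -0.05131675,  0.01      ])] [ 0.650078   -0.02248839  0.01      ]
pinfront [array([0.53838956, 0.02486055, 0.026     ]), array([ 0.53152423, -0.03765209,  0.026     ])] 0.06288849939113023
[ 0.5349569  -0.00639577  0.026     ] short 0.09 -0.11563561813106708
wristcam in tool [ 0.07657803  0.00037059 -0.14258963] 
 [[-1.39322391e-05  9.99999893e-01  4.62999535e-04]
 [-9.54528842e-01  1.24730043e-04 -2.98118558e-01]
 [-2.98118584e-01 -4.46099869e-04  9.54528738e-01]] [[317.13887918   0.         270.48585203]
 [  0.         317.13887918 209.89515982]
 [  0.           0.           1.        ]]
```

The crop confirms it: the pale pin in the holder is the larger one, with its slot facing front. The holder origin is about (0.650, -0.024), yaw -0.149, and the pin is about 26 mm short. I'm moving to a point above the front of the pin.

Emit:
drive_tool --deltas '[{"slide": [0, 0, 0], "delta_rot": [0, 0, 0.0527], "hand": 1}, {"slide": [0, 0, 0], "delta_rot": [0, 0, 0.0527], "hand": 1}, {"slide": [0, 0, 0], "delta_rot": [0, 0, 0.0527], "hand": 1}, {"slide": [0, 0, 0], "delta_rot": [0, 0, 0.0527], "hand": 1}, {"slide": [0, 0, 0], "delta_rot": [0, 0, 0.0527], "hand": 1}]'

```text
time_s: 0.78
eef_pos: [0.2205, 0.5308, 0.2309]
eef_rot: [-0.0, 0.576, 0.818, -0.0]
wrist_force: [-0.9, -0.2, -0.6]
opening: 1.003
```

Emit:
drive_tool --deltas '[{"slide": [0, 0, 0], "delta_rot": [0, 0, 0.0527], "hand": 1}, {"slide": [0, 0, 0], "delta_rot": [0, 0, 0.0527], "hand": 1}, {"slide": [0, 0, 0], "delta_rot": [0, 0, 0.0527], "hand": 1}, {"slide": [-0.4, 0.3, 0], "delta_rot": [0, 0, 0], "hand": 1}, {"slide": [-0.8, 0.6, 0], "delta_rot": [0, 0, 0], "hand": 1}]'

```text
time_s: 1.4
eef_pos: [0.256, 0.465, 0.2309]
eef_rot: [-0.0, 0.756, 0.654, -0.0]
wrist_force: [1.5, -1.2, -0.3]
opening: 0.996
```

Emit:
drive_tool --deltas '[{"slide": [-0.8, 0.6, 0], "delta_rot": [0, 0, 0], "hand": 1}, {"slide": [-0.8, 0.6, 0], "delta_rot": [0, 0, 0], "hand": 1}, {"slide": [-0.8, 0.6, 0], "delta_rot": [0, 0, 0], "hand": 1}, {"slide": [-0.8, 0.6, 0], "delta_rot": [0, 0, 0], "hand": 1}, {"slide": [-0.8, 0.6, 0], "delta_rot": [0, 0, 0], "hand": 1}]'

```text
time_s: 2.02
eef_pos: [0.3757, 0.2437, 0.2313]
eef_rot: [0.0, 0.757, 0.653, 0.0]
wrist_force: [1.0, 1.0, -0.4]
opening: 1.003
```

Emit:
drive_tool --deltas '[{"slide": [-0.8, 0.6, 0], "delta_rot": [0, 0, 0], "hand": 1}, {"slide": [-0.8, 0.6, 0], "delta_rot": [0, 0, 0], "hand": 1}, {"slide": [-0.8, 0.6, 0], "delta_rot": [0, 0, 0], "hand": 1}, {"slide": [-0.8, 0.6, 0], "delta_rot": [0, 0, 0], "hand": 1}, {"slide": [-0.4, 0.3, 0], "delta_rot": [0, 0, 0], "hand": 1}]'

```text
time_s: 2.65
eef_pos: [0.4831, 0.045, 0.2311]
eef_rot: [0.0, 0.758, 0.652, -0.0]
wrist_force: [-0.5, 0.4, -0.2]
opening: 0.999
```

```bash
python3 - <<'E'
from h import *
c=snap('wrist','w1'); o=ctrl.get_obs(); print(o['time_s'],o['eef_pos'],o['eef_rot'],o['q'],o['wrist_force'])
E
```

```text
2.7 [0.4841668  0.04329301 0.23117546] [ 8.74679827e-04  7.58300816e-01  6.51904161e-01 -2.69148684e-04] [-1.54549853e-01 -2.20811150e-02  1.82469623e+00 -1.58757714e-03
  1.33799610e+00 -3.57438904e-03] [ 1.01376065 -1.39211502  0.54401454]
```

View pics/w1.png

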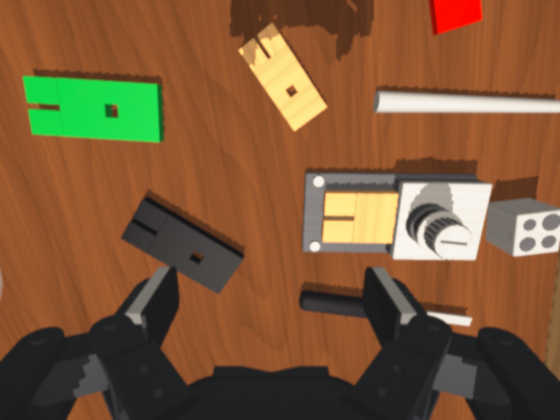

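The wrist view shows the holder lengthwise. The pin top spans columns 323–398 and rows 190–245, the bridge top columns 392–490, and the knob sits at about (455,240). I'll measure with masks.

```bash
python3 - <<'E'
from h import *
c=dict(np.load('pics/w1.npz')); im=c['frame']; hsv=cv2.cvtColor(im,cv2.COLOR_RGB2HSV)
u=np.array([np.cos(-.149),np.sin(-.149),0]);v=np.array([-u[1],u[0],0]); O=np.array([.650,-.0242,0])
def H(p): return np.round([(p-O)@u*1e3,(p-O)@v*1e3],1)
m=((hsv[...,0]>10)&(hsv[...,0]<30)&(hsv[...,2]>190)).astype(np.uint8); m[:170]=0;m[255:]=0;m[:,:310]=0;m[:,402:]=0
print(m.sum())
ys,xs=np.nonzero(m); print(xs.min(),xs.max(),ys.min(),ys.max())
cn=max(cv2.findContours(m,0,2)[0],key=cv2.contourArea); print(cv2.boxPoints(cv2.minAreaRect(cn)))
for p in cv2.boxPoints(cv2.minAreaRect(cn)): print('pin',H(onz(c,*p,.026)))
for p in [(400,180),(491,182),(477,261),(393,259)]: print('bridge',H(onz(c,*p,.0375)))
for p in [(305,174),(303,252)]: print('plate',H(onz(c,*p,.01)))
a=im[160:275,290:500]; cv2.imwrite('pics/w1c.png',cv2.cvtColor(cv2.resize(a,None,fx=3.8,fy=3.8,interpolation=cv2.INTER_CUBIC),cv2.COLOR_RGB2BGR))
E
```

```text
3966
310 401 176 254
[[322. 193.]
 [398. 193.]
 [398. 243.]
 [322. 243.]]
pin [-117.4   31.4]
pin [-31.6  31.4]
pin [-24.3 -29.9]
pin [-114.5  -29.8]
bridge [-35.9  48.8]
bridge [62.7 46.5]
bridge [ 65.8 -47.7]
bridge [-32.7 -45.1]
plate [-135.6   50.1]
plate [-135.  -49.]
```

View pics/w1c.png

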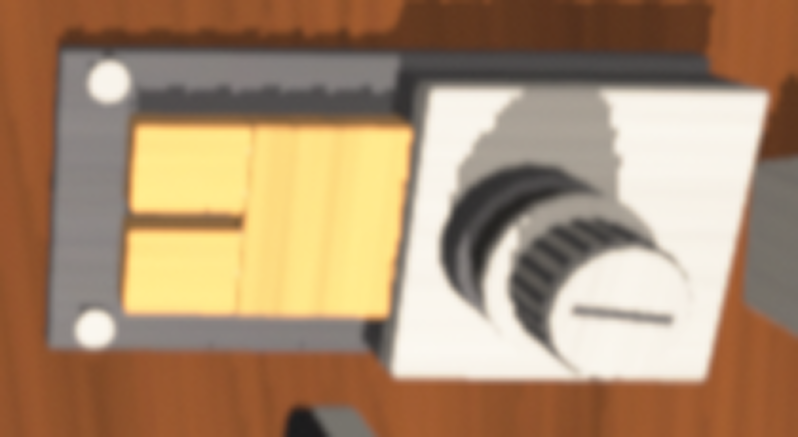

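Emit:
drive_tool --deltas '[{"slide": [-0.8, 0.5, 0], "delta_rot": [0, 0, 0], "hand": 0}, {"slide": [-0.03, 0.0, 0.8], "delta_rot": [0, 0, 0], "hand": 0}, {"slide": [0, 0, 0.8], "delta_rot": [0, 0, 0], "hand": 0}, {"slide": [0, 0, 0.8], "delta_rot": [0, 0, 0], "hand": 0}, {"slide": [0, 0, 0.8], "delta_rot": [0, 0, 0], "hand": 0}]'

```text
time_s: 3.32
eef_pos: [0.5007, 0.0031, 0.07]
eef_rot: [-0.0, 0.757, 0.653, 0.0]
wrist_force: [0.4, 0.2, -0.4]
opening: 0.004
```

Emit:
drive_tool --deltas '[{"slide": [0, 0, 0.4], "delta_rot": [0, 0, 0], "hand": 0}, {"slide": [0, 0, 0.3], "delta_rot": [0, 0, 0], "hand": 0}, {"slide": [0, 0, 0.2], "delta_rot": [0, 0, 0], "hand": 0}, {"slide": [0, 0, 0.1], "delta_rot": [0, 0, 0], "hand": 0}, {"slide": [0, 0, 0], "delta_rot": [0, 0, 0], "hand": 0}]'

```text
time_s: 3.95
eef_pos: [0.5012, 0.0025, 0.0215]
eef_rot: [0.0, 0.757, 0.653, 0.0]
wrist_force: [0.7, -0.8, -0.3]
opening: 0.004
```

```bash
cat > st.py <<'E'
from h import *
o=ctrl.get_obs(); u=np.array([np.cos(-.149),np.sin(-.149),0]);v=np.array([-u[1],u[0],0]); O=np.array([.650,-.0242,0])
p=o['eef_pos']; print('t',round(o['time_s'],2),'holder xyz mm',((p-O)@u*1e3).round(1),((p-O)@v*1e3).round(1),(p[2]*1e3).round(1),'yaw',np.round(o['q'][0]-o['q'][5],4),'q6',o['q'][5].round(3),'F',o['wrist_force'].round(1),'T',o['torque'].round(2),'op',round(o['opening'],3),'rot',o['eef_rot'].round(3))
E
cat > pic.py <<'E'
import sys; from h import *
n,fn=sys.argv[1:3]; c=snap(n,fn)
if len(sys.argv)>3:
    x0,y0,x1,y1=map(int,sys.argv[3:7]); a=c['frame'][y0:y1,x0:x1]; f=min(800/(x1-x0),600/(y1-y0)); cv2.imwrite('pics/'+fn+'.png',cv2.cvtColor(cv2.resize(a,None,fx=f,fy=f,interpolation=cv2.INTER_CUBIC),cv2.COLOR_RGB2BGR))
E
python3 st.py; python3 pic.py wrist w2
```

```text
t 3.95 holder xyz mm -151.1 4.4 21.5 yaw -0.1475 q6 -0.085 F [ 0.7 -0.8 -0.3] T [ 0.02 -0.01 -0.02] op 0.004 rot [0.    0.757 0.653 0.   ]
```

View pics/w2.png

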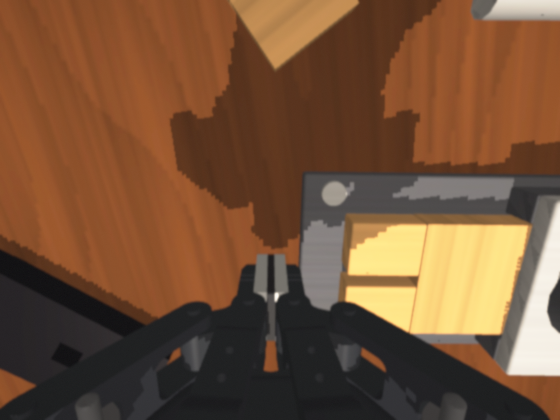

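Emit:
drive_tool --deltas '[{"slide": [-0.09, 0, 0.11], "delta_rot": [0, 0, 0], "hand": 0}, {"slide": [0, 0.1, 0], "delta_rot": [0, 0, 0], "hand": 0}, {"slide": [0, 0.1, 0], "delta_rot": [0, 0, 0], "hand": 0}, {"slide": [0, 0.1, 0], "delta_rot": [0, 0, 0], "hand": 0}, {"slide": [0, 0.08, 0], "delta_rot": [0, 0, 0], "hand": 0}]'

```text
time_s: 4.62
eef_pos: [0.5197, -0.0048, 0.0159]
eef_rot: [0.0, 0.757, 0.653, 0.0]
wrist_force: [-0.6, -0.0, -0.1]
opening: 0.003
```

```bash
python3 st.py; python3 pic.py wrist w3
```

```text
t 4.62 holder xyz mm -131.8 -0.1 15.9 yaw -0.1474 q6 -0.09 F [-0.6 -0.  -0.1] T [ 0.01 -0.04 -0.  ] op 0.003 rot [0.    0.757 0.653 0.   ]
```

View pics/w3.png

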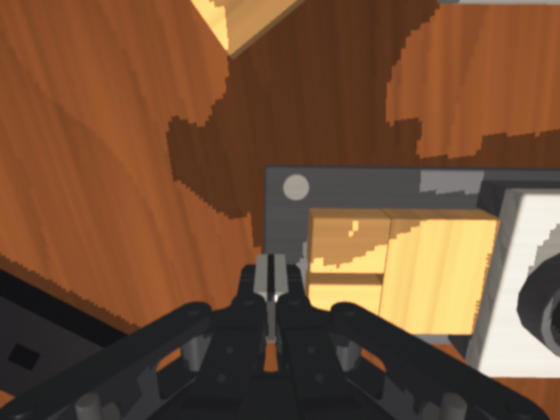

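Emit:
drive_tool --deltas '[{"slide": [0, 0.06, 0], "delta_rot": [0, 0, 0], "hand": 0}, {"slide": [0, 0.06, 0], "delta_rot": [0, 0, 0], "hand": 0}, {"slide": [0, 0.06, 0], "delta_rot": [0, 0, 0], "hand": 0}, {"slide": [0, 0.06, 0], "delta_rot": [0, 0, 0], "hand": 0}, {"slide": [0, 0.06, 0], "delta_rot": [0, 0, 0], "hand": 0}]'

```text
time_s: 5.3
eef_pos: [0.5341, -0.0069, 0.0157]
eef_rot: [-0.0, 0.757, 0.653, -0.0]
wrist_force: [-0.7, 0.1, 0.0]
opening: 0.0
```

```bash
python3 st.py; python3 pic.py wrist w4
```

```text
t 5.3 holder xyz mm -117.2 -0.1 15.7 yaw -0.1475 q6 -0.088 F [-0.7  0.1  0. ] T [ 0.02  0.06 -0.03] op 0.0 rot [-0.     0.757  0.653 -0.   ]
```

View pics/w4.png

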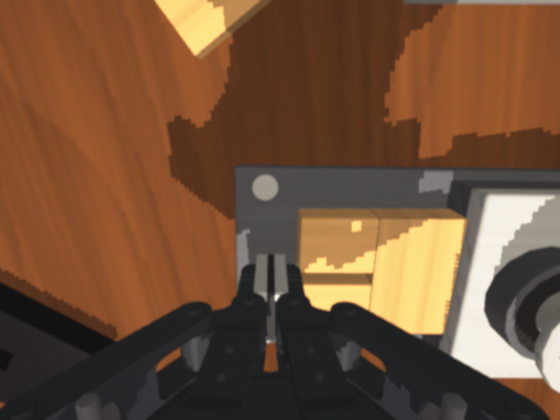

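Emit:
drive_tool --deltas '[{"slide": [0, 0.05, 0], "delta_rot": [0, 0, 0], "hand": 0}, {"slide": [0, 0.05, 0], "delta_rot": [0, 0, 0], "hand": 0}, {"slide": [0, 0.05, 0], "delta_rot": [0, 0, 0], "hand": 0}, {"slide": [0, 0.05, 0], "delta_rot": [0, 0, 0], "hand": 0}, {"slide": [0, 0.05, 0], "delta_rot": [0, 0, 0], "hand": 0}]'

```text
time_s: 5.98
eef_pos: [0.5465, -0.0088, 0.0158]
eef_rot: [0.0, 0.757, 0.653, -0.0]
wrist_force: [-1.4, -0.3, 0.5]
opening: -0.0
```

Emit:
drive_tool --deltas '[{"slide": [0, 0.02, 0], "delta_rot": [0, 0, 0], "hand": 0}, {"slide": [0, 0.02, 0], "delta_rot": [0, 0, 0], "hand": 0}, {"slide": [0, 0.02, 0], "delta_rot": [0, 0, 0], "hand": 0}, {"slide": [0, 0, 0], "delta_rot": [0, 0, 0], "hand": 0}, {"slide": [0, 0, 0], "delta_rot": [0, 0, 0], "hand": 0}]'

```text
time_s: 6.6
eef_pos: [0.5481, -0.0089, 0.0155]
eef_rot: [-0.001, 0.757, 0.653, -0.001]
wrist_force: [-6.3, 0.7, 4.8]
opening: 0.0
```

```bash
python3 st.py; python3 pic.py wrist w5
```

```text
t 6.6 holder xyz mm -103.1 -0.0 15.5 yaw -0.1474 q6 -0.085 F [-6.3  0.7  4.8] T [ 0.03  0.87 -0.04] op 0.0 rot [-0.001  0.757  0.653 -0.001]
```

View pics/w5.png

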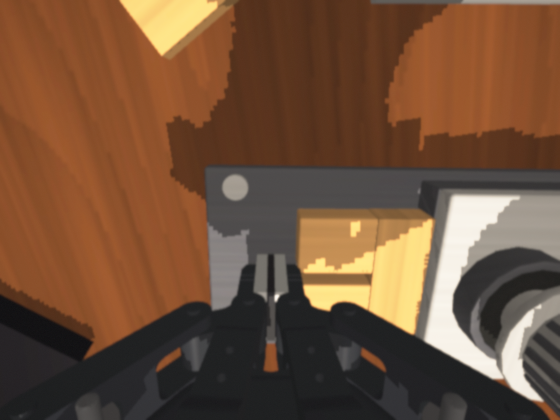

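```bash
cat > pf.py <<'E'
import sys; from h import *
u=np.array([np.cos(-.149),np.sin(-.149),0]);v=np.array([-u[1],u[0],0]); O=np.array([.650,-.0242,0])
def H(p): return np.round([(p-O)@u*1e3,(p-O)@v*1e3],1)
def front(fn,row):
    c=dict(np.load('pics/'+fn+'.npz')); im=c['frame']
    g=im[row,:,:].astype(float); r=g[:,0]-g[:,2]
    return c,r
for fn,row in [('w3',230),('w4',230),('w5',230)]:
    c,r=front(fn,row); d=np.diff(np.convolve(r,[.5,.5],'same'))
    k=230+np.argmax(d[230:330]); 
    # plate front corner
    P=c['frame'][row].astype(int); kk=150+np.argmin(np.diff(P[:,0]-P[:,2])[150:290])
    print(fn,'pin front col',k,H(onz(c,k+.5,row,.026)),'plate col',kk,H(onz(c,kk+.5,row,.01)))
E
python3 pf.py
```

```text
w3 pin front col 307 [-115.4   25.8] plate col 263 [-135.4   19.6]
w4 pin front col 297 [-105.3   25.9] plate col 234 [-135.4   19.7]
w5 pin front col 296 [-91.6  26. ] plate col 206 [-135.3   19.7]
```

Emit:
drive_tool --deltas '[{"slide": [0, 0.02, 0], "delta_rot": [0, 0, 0], "hand": 0}, {"slide": [0, 0.02, 0], "delta_rot": [0, 0, 0], "hand": 0}, {"slide": [0, 0.02, 0], "delta_rot": [0, 0, 0], "hand": 0}, {"slide": [0, 0, 0], "delta_rot": [0, 0, 0], "hand": 0}, {"slide": [0, 0, 0], "delta_rot": [0, 0, 0], "hand": 0}]'

```text
time_s: 7.28
eef_pos: [0.5485, -0.009, 0.0153]
eef_rot: [-0.003, 0.757, 0.653, -0.003]
wrist_force: [-15.1, 0.6, 12.8]
opening: 0.0
```

```bash
python3 st.py; python3 pic.py wrist w6; sed -i "s/('w3',230),('w4',230),/('w6',230),/" pf.py; python3 pf.py
```

```text
t 7.28 holder xyz mm -102.6 0.0 15.3 yaw -0.1475 q6 -0.085 F [-15.1   0.6  12.8] T [ 0.08  2.33 -0.04] op 0.0 rot [-0.003  0.757  0.653 -0.003]
w6 pin front col 295 [-91.6  26.2] plate col 205 [-135.3   19.8]
w5 pin front col 296 [-91.6  26. ] plate col 206 [-135.3   19.7]
```

Emit:
drive_tool --deltas '[{"slide": [0, -0.1, 0], "delta_rot": [0, 0, 0], "hand": 0}, {"slide": [0, -0.3, 0], "delta_rot": [0, 0, 0], "hand": 0}, {"slide": [0, -0.2, -0.4], "delta_rot": [0, 0, 0], "hand": 0}, {"slide": [0, 0, -0.8], "delta_rot": [0, 0, 0], "hand": 0}, {"slide": [0, 0, -0.8], "delta_rot": [0, 0, 0], "hand": 0.5}]'

```text
time_s: 7.95
eef_pos: [0.5228, -0.0052, 0.1169]
eef_rot: [0.0, 0.757, 0.653, 0.0]
wrist_force: [1.3, -1.1, 0.1]
opening: 0.198
```

Emit:
drive_tool --deltas '[{"slide": [0, 0, -0.8], "delta_rot": [0, 0, 0], "hand": 0.5}, {"slide": [0, 0, -0.4], "delta_rot": [0, 0, 0], "hand": 1}, {"slide": [0, 0, 0], "delta_rot": [0, 0, 0], "hand": 1}, {"slide": [0, 0, 0], "delta_rot": [0, 0, 0], "hand": 1}, {"slide": [0, 0, 0], "delta_rot": [0, 0, 0], "hand": 1}]'

```text
time_s: 8.57
eef_pos: [0.5218, -0.005, 0.1743]
eef_rot: [-0.001, 0.757, 0.653, -0.001]
wrist_force: [-1.2, -0.2, 0.5]
opening: 1.002
```

```bash
python3 st.py; python3 pic.py wrist w7 190 130 530 385
```

```text
t 8.57 holder xyz mm -129.6 -0.1 174.3 yaw -0.1476 q6 -0.09 F [-1.2 -0.2  0.5] T [0.02 0.03 0.04] op 1.002 rot [-0.001  0.757  0.653 -0.001]
```

View pics/w7.png

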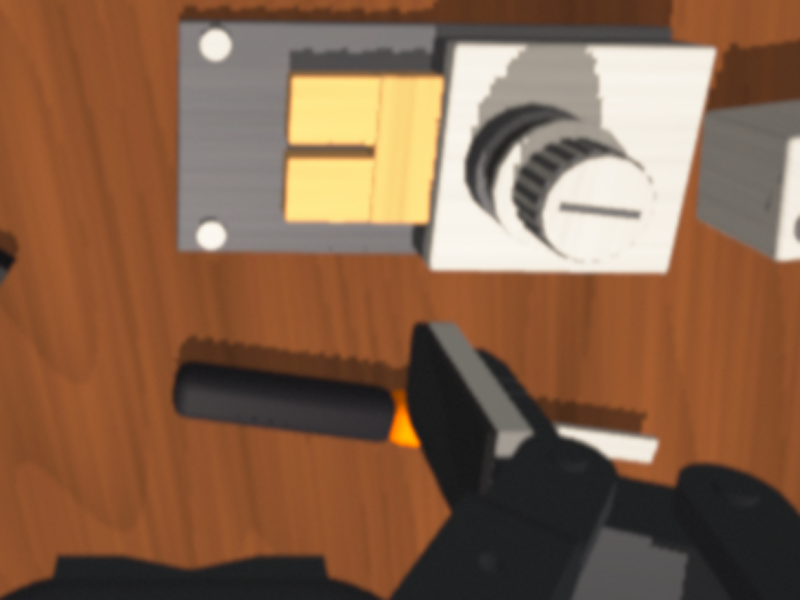

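```bash
python3 - <<'E'
from h import *
u=np.array([np.cos(-.149),np.sin(-.149),0]);v=np.array([-u[1],u[0],0]); O=np.array([.650,-.0242,0])
def H(p): return np.round([(p-O)@u*1e3,(p-O)@v*1e3],1)
c=dict(np.load('pics/w7.npz')); s=800/340
for n,z,ps in [('pin',.026,[(290,74),(285,222)]),('plate',.01,[(180,22),(178,250)]),('bridge',.0375,[(450,43),(716,46),(667,272),(430,268)]),('knobtop',.0935,[(598,207)])]:
    for p in ps: print(n,H(onz(c,190+(p[0]+.5)/s-.5,130+(p[1]+.5)/s-.5,z)))
c=snap('top','t8')
E
python3 - <<'E'
import cv2
a=cv2.imread('pics/t8.png')[140:235,240:340]; cv2.imwrite('pics/t8c.png',cv2.resize(a,None,fx=6,fy=6,interpolation=cv2.INTER_CUBIC))
E
```

```text
pin [-91.4  32.6]
pin [-90.9 -28.7]
plate [-134.5   51. ]
plate [-135.6  -47.8]
bridge [-34.3  45.9]
bridge [64. 45.]
bridge [ 63.4 -45.7]
bridge [-32.9 -44.2]
knobtop [-1.3  1. ]
```

View pics/t8c.png

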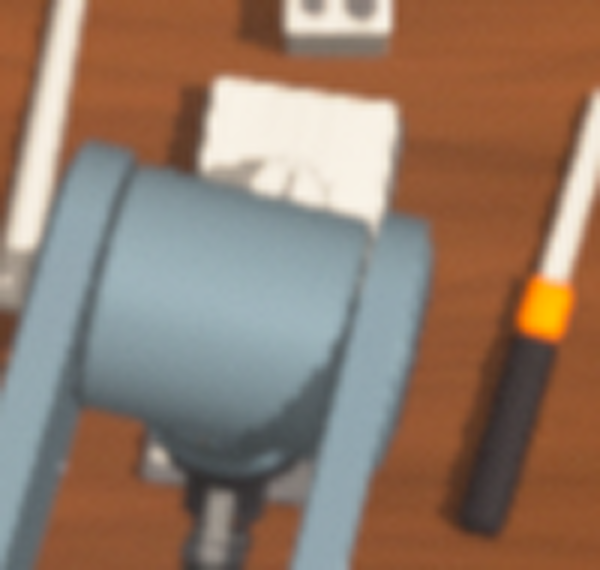

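The pin is home. Its front edge sits at x = -91 mm in the holder frame, where the bridge and knob references show a bias of about -0.7 mm. The push force rose to 15 N without any further travel. Next I move over the knob and unwind the wrist.

Emit:
drive_tool --deltas '[{"slide": [0, 0.5, 0], "delta_rot": [0, 0, 0], "hand": 1}, {"slide": [0, 0.8, 0], "delta_rot": [0, 0, 0], "hand": 1}, {"slide": [0, 0.8, 0], "delta_rot": [0, 0, 0], "hand": 1}, {"slide": [0.01, 0.48, 0], "delta_rot": [0, 0, 0], "hand": 1}, {"slide": [0, 0, 0], "delta_rot": [0, 0, -0.05], "hand": 1}]'

```text
time_s: 9.3
eef_pos: [0.6514, -0.0241, 0.1745]
eef_rot: [-0.0, 0.703, 0.712, -0.0]
wrist_force: [0.3, 0.4, -0.2]
opening: 0.996
```

Emit:
drive_tool --deltas '[{"slide": [0, 0, 0], "delta_rot": [0, 0, -0.055], "hand": 1}, {"slide": [0, 0, 0], "delta_rot": [0, 0, -0.055], "hand": 1}, {"slide": [0, 0, 0], "delta_rot": [0, 0, -0.055], "hand": 1}, {"slide": [0, 0, 0], "delta_rot": [0, 0, -0.055], "hand": 1}, {"slide": [0, 0, 0], "delta_rot": [0, 0, -0.055], "hand": 1}]'

```text
time_s: 9.93
eef_pos: [0.65, -0.0236, 0.1748]
eef_rot: [-0.001, 0.339, 0.941, -0.0]
wrist_force: [-0.4, -0.4, -0.1]
opening: 1.0
```

Emit:
drive_tool --deltas '[{"slide": [0, 0, 0], "delta_rot": [0, 0, -0.055], "hand": 1}, {"slide": [0, 0, 0], "delta_rot": [0, 0, -0.055], "hand": 1}, {"slide": [0, 0, 0], "delta_rot": [0, 0, -0.055], "hand": 1}, {"slide": [0, 0, 0], "delta_rot": [0, 0, -0.055], "hand": 1}, {"slide": [0, 0, 0], "delta_rot": [0, 0, -0.055], "hand": 1}]'

```text
time_s: 10.55
eef_pos: [0.6499, -0.0236, 0.1748]
eef_rot: [-0.001, -0.086, 0.996, 0.0]
wrist_force: [-0.4, 0.4, 0.1]
opening: 1.001
```

Emit:
drive_tool --deltas '[{"slide": [0, 0, 0], "delta_rot": [0, 0, -0.055], "hand": 1}, {"slide": [0, 0, 0], "delta_rot": [0, 0, -0.055], "hand": 1}, {"slide": [0, 0, 0], "delta_rot": [0, 0, -0.055], "hand": 1}, {"slide": [0, 0, 0], "delta_rot": [0, 0, 0], "hand": 1}, {"slide": [0, 0, 0], "delta_rot": [0, 0, 0], "hand": 1}]'

```text
time_s: 11.18
eef_pos: [0.6501, -0.0236, 0.1753]
eef_rot: [-0.0, -0.334, 0.942, 0.0]
wrist_force: [-0.4, -0.4, 0.6]
opening: 1.0
```

```bash
python3 st.py; python3 pic.py wrist w9
```

```text
t 11.18 holder xyz mm 0.0 0.6 175.3 yaw 2.2525 q6 -2.471 F [-0.4 -0.4  0.6] T [-0.   -0.01  0.03] op 1.0 rot [-0.    -0.334  0.942  0.   ]
```

View pics/w9.png

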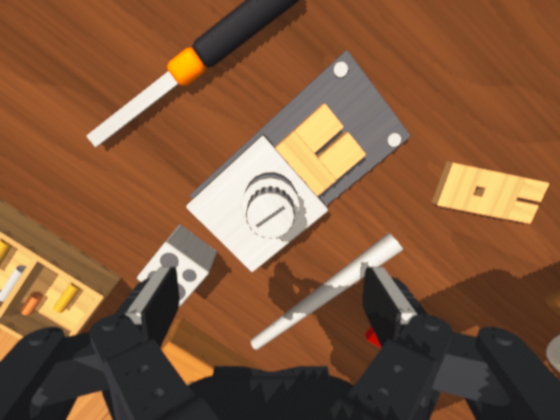

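```bash
python3 - <<'E'
from h import *
c=dict(np.load('pics/w9.npz')); g=cv2.cvtColor(c['frame'],cv2.COLOR_RGB2GRAY)
a=c['frame'][150:270,210:340]; cv2.imwrite('pics/w9c.png',cv2.cvtColor(cv2.resize(a,None,fx=5,fy=5,interpolation=cv2.INTER_CUBIC),cv2.COLOR_RGB2BGR))
u=np.array([np.cos(-.149),np.sin(-.149),0]);v=np.array([-u[1],u[0],0]); O=np.array([.650,-.0242,0])
p=onz(c,270,215,.0935); print(p)
for x in [O,O-.001*u,O+.001*u]: print(proj(c,x+[0,0,.0935]))
E
```

```text
[ 0.64851304 -0.02476297  0.0935    ]
[269.33187539 216.91937957]
[270.32023739 216.0624129 ]
[268.34518151 217.77489988]
```

View pics/w9c.png

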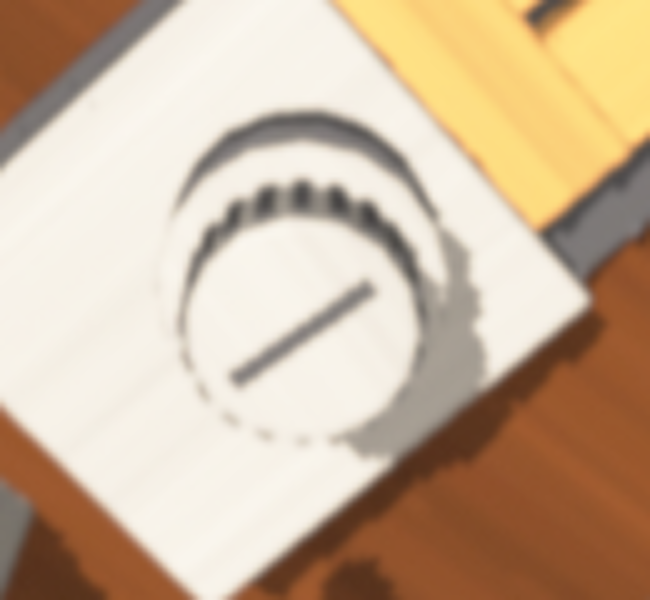

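Emit:
drive_tool --deltas '[{"slide": [0.024, 0.014, 0.8], "delta_rot": [0, 0, 0], "hand": 1}, {"slide": [0, 0, 0.7], "delta_rot": [0, 0, 0], "hand": 1}, {"slide": [0, 0, 0.4], "delta_rot": [0, 0, 0], "hand": 1}, {"slide": [0, 0, 0.16], "delta_rot": [0, 0, 0], "hand": 1}, {"slide": [0, 0, 0], "delta_rot": [0, 0, 0], "hand": 1}]'

```text
time_s: 11.85
eef_pos: [0.6492, -0.0239, 0.0731]
eef_rot: [0.0, -0.336, 0.942, -0.0]
wrist_force: [0.4, -0.3, 0.2]
opening: 0.998
```

```bash
python3 st.py; python3 pic.py wrist w10; python3 pic.py side s10 230 180 380 290
```

```text
t 11.85 holder xyz mm -0.8 0.1 73.1 yaw 2.2555 q6 -2.475 F [ 0.4 -0.3  0.2] T [ 0.01  0.01 -0.03] op 0.998 rot [ 0.    -0.336  0.942 -0.   ]
```

View pics/w10.png

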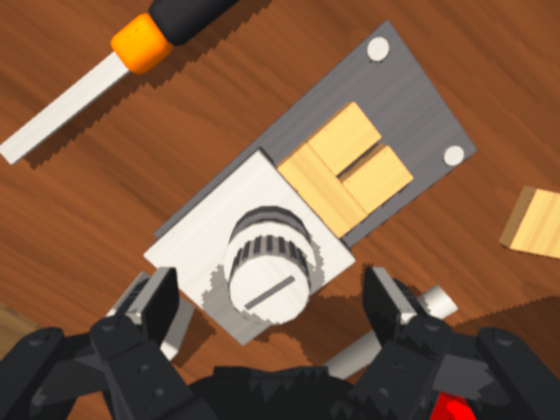

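View pics/s10.png

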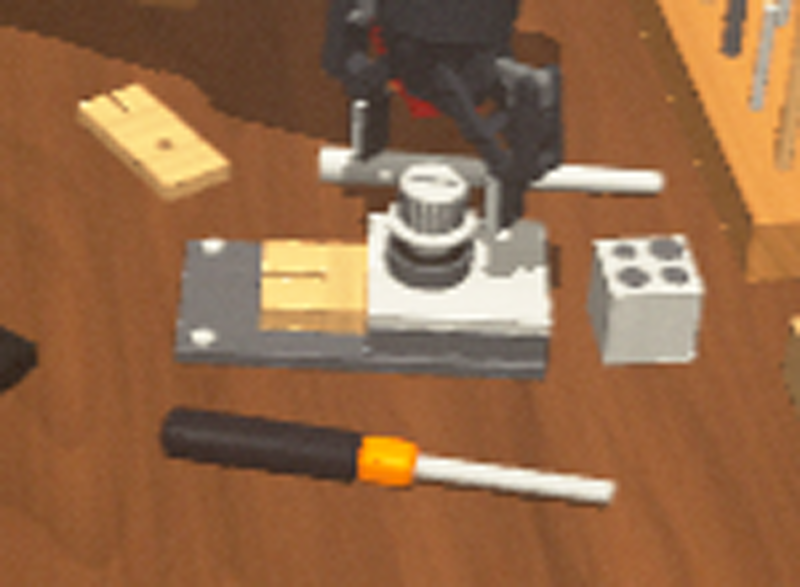

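Emit:
drive_tool --deltas '[{"slide": [0, 0, 0.06], "delta_rot": [0, 0, 0], "hand": 0}, {"slide": [0, 0, 0], "delta_rot": [0, 0, 0], "hand": 0}, {"slide": [0, 0, 0], "delta_rot": [0, 0, 0], "hand": 0}, {"slide": [0, 0, 0], "delta_rot": [0, 0, 0], "hand": 0}, {"slide": [0, 0, 0], "delta_rot": [0, 0, 0], "hand": 0}]'

```text
time_s: 12.58
eef_pos: [0.6494, -0.0242, 0.0703]
eef_rot: [0.0, -0.336, 0.942, -0.0]
wrist_force: [0.2, -1.8, 2.8]
opening: 0.401
```

```bash
python3 st.py; python3 pic.py wrist w11; python3 pic.py side s11 230 180 380 290
```

```text
t 12.57 holder xyz mm -0.6 -0.1 70.3 yaw 2.2556 q6 -2.475 F [ 0.2 -1.8  2.8] T [-0.22  0.03  0.02] op 0.401 rot [ 0.    -0.336  0.942 -0.   ]
```

View pics/w11.png

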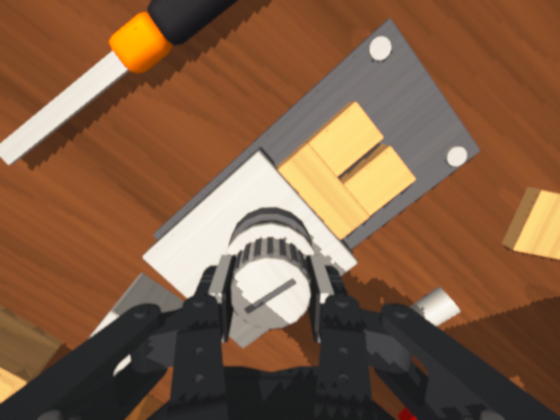

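View pics/s11.png

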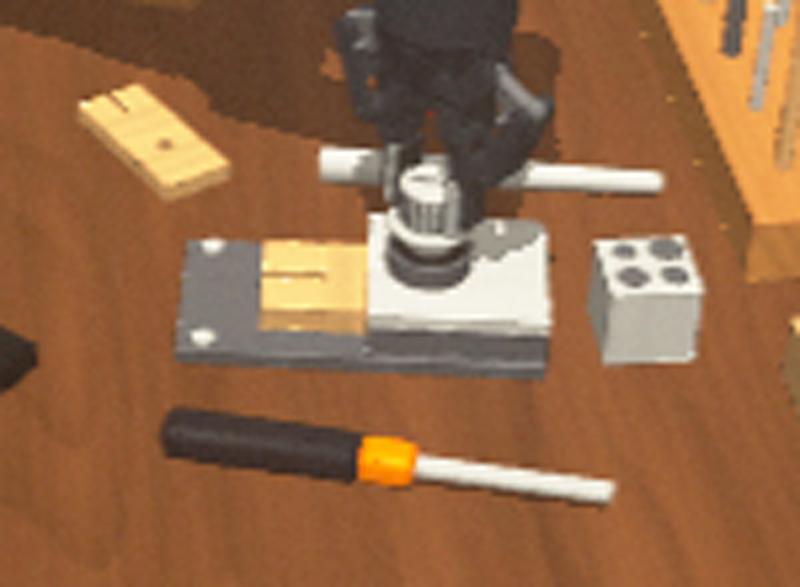

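Emit:
drive_tool --deltas '[{"slide": [0, 0, 0.03], "delta_rot": [0, 0, 0], "hand": 0}, {"slide": [0, 0, 0.03], "delta_rot": [0, 0, 0], "hand": 0}, {"slide": [0, 0, 0], "delta_rot": [0, 0, 0], "hand": 0}, {"slide": [0, 0, 0], "delta_rot": [0, 0, 0], "hand": 0}, {"slide": [0, 0, 0], "delta_rot": [0, 0, 0], "hand": 0}]'

```text
time_s: 13.3
eef_pos: [0.6495, -0.0242, 0.0681]
eef_rot: [0.001, -0.336, 0.942, -0.0]
wrist_force: [-1.3, -2.1, 9.1]
opening: 0.401
```

```bash
python3 st.py
```

```text
t 13.3 holder xyz mm -0.5 -0.0 68.1 yaw 2.2557 q6 -2.475 F [-1.3 -2.1  9.1] T [-0.26  0.37  0.01] op 0.401 rot [ 0.001 -0.336  0.942 -0.   ]
```

Emit:
drive_tool --deltas '[{"slide": [0, 0, 0.01], "delta_rot": [0, 0, 0.02], "hand": 0}, {"slide": [0, 0, 0], "delta_rot": [0, 0, 0.02], "hand": 0}, {"slide": [0, 0, 0], "delta_rot": [0, 0, 0.02], "hand": 0}, {"slide": [0, 0, 0], "delta_rot": [0, 0, 0.02], "hand": 0}, {"slide": [0, 0, 0], "delta_rot": [0, 0, 0.02], "hand": 0}]'

```text
time_s: 13.92
eef_pos: [0.6497, -0.0241, 0.068]
eef_rot: [0.001, -0.183, 0.983, -0.0]
wrist_force: [-1.5, -2.2, 12.5]
opening: 0.399
```

```bash
python3 st.py
```

```text
t 13.93 holder xyz mm -0.3 0.0 68.0 yaw 1.9397 q6 -2.159 F [-1.5 -2.2 12.5] T [-0.17  0.5   0.04] op 0.399 rot [ 0.001 -0.183  0.983 -0.   ]
```

Emit:
drive_tool --deltas '[{"slide": [0, 0, 0], "delta_rot": [0, 0, 0.02], "hand": 0}, {"slide": [0, 0, 0], "delta_rot": [0, 0, 0.02], "hand": 0}, {"slide": [0, 0, 0], "delta_rot": [0, 0, 0.02], "hand": 0}, {"slide": [0, 0, 0], "delta_rot": [0, 0, 0.02], "hand": 0}, {"slide": [0, 0, 0], "delta_rot": [0, 0, 0.02], "hand": 0}]'

```text
time_s: 14.55
eef_pos: [0.6498, -0.0242, 0.068]
eef_rot: [0.001, -0.027, 1.0, -0.0]
wrist_force: [-2.0, -2.2, 12.4]
opening: 0.4
```

```bash
python3 st.py
```

```text
t 14.55 holder xyz mm -0.2 -0.0 68.0 yaw 1.6256 q6 -1.845 F [-2.  -2.2 12.4] T [-0.3   0.4   0.16] op 0.4 rot [ 0.001 -0.027  1.    -0.   ]
```

Emit:
drive_tool --deltas '[{"slide": [0, 0, 0], "delta_rot": [0, 0, 0.02], "hand": 0}, {"slide": [0, 0, 0], "delta_rot": [0, 0, 0.02], "hand": 0}, {"slide": [0, 0, 0], "delta_rot": [0, 0, 0.02], "hand": 0}, {"slide": [0, 0, 0], "delta_rot": [0, 0, 0.02], "hand": 0}, {"slide": [0, 0, 0], "delta_rot": [0, 0, 0.02], "hand": 0}]'

```text
time_s: 15.18
eef_pos: [0.6497, -0.0243, 0.0675]
eef_rot: [0.001, 0.129, 0.992, -0.0]
wrist_force: [0.2, -2.7, 7.6]
opening: 0.401
```

```bash
python3 st.py
```

```text
t 15.18 holder xyz mm -0.3 -0.1 67.5 yaw 1.3112 q6 -1.53 F [ 0.2 -2.7  7.6] T [-0.33  0.04  0.06] op 0.401 rot [ 0.001  0.129  0.992 -0.   ]
```

The vertical force fell from 12.4 to 7.6 N, so the lugs are over a gap. I'm pushing straight down.

Emit:
drive_tool --deltas '[{"slide": [0, 0, 0.03], "delta_rot": [0, 0, 0], "hand": 0}, {"slide": [0, 0, 0.03], "delta_rot": [0, 0, 0], "hand": 0}, {"slide": [0, 0, 0.03], "delta_rot": [0, 0, 0], "hand": 0}, {"slide": [0, 0, 0], "delta_rot": [0, 0, 0], "hand": 0}, {"slide": [0, 0, 0], "delta_rot": [0, 0, 0], "hand": 0}]'

```text
time_s: 15.8
eef_pos: [0.6502, -0.0244, 0.0662]
eef_rot: [0.001, 0.129, 0.992, -0.0]
wrist_force: [-9.6, -1.2, 26.1]
opening: 0.402
```

```bash
python3 st.py
```

```text
t 15.8 holder xyz mm 0.2 -0.2 66.2 yaw 1.3127 q6 -1.532 F [-9.6 -1.2 26.1] T [-0.13  1.59 -0.28] op 0.402 rot [ 0.001  0.129  0.992 -0.   ]
```

Emit:
drive_tool --deltas '[{"slide": [0, 0, -0.05], "delta_rot": [0, 0, 0], "hand": 0}, {"slide": [0, 0, 0], "delta_rot": [0, 0, 0], "hand": 0}, {"slide": [0, 0, 0], "delta_rot": [0, 0, 0], "hand": 0}, {"slide": [0, 0, 0], "delta_rot": [0, 0, 0], "hand": 0}, {"slide": [0, 0, 0], "delta_rot": [0, 0, 0], "hand": 0}]'

```text
time_s: 16.42
eef_pos: [0.6499, -0.0243, 0.0666]
eef_rot: [0.001, 0.129, 0.992, -0.0]
wrist_force: [-3.1, -2.4, 14.8]
opening: 0.4
```

```bash
python3 st.py;python3 pic.py wrist w12 140 140 420 350; python3 pic.py side s12 270 190 350 250
```

```text
t 16.43 holder xyz mm -0.1 -0.1 66.6 yaw 1.3129 q6 -1.532 F [-3.1 -2.4 14.8] T [-0.29  0.65 -0.21] op 0.4 rot [ 0.001  0.129  0.992 -0.   ]
```

View pics/w12.png

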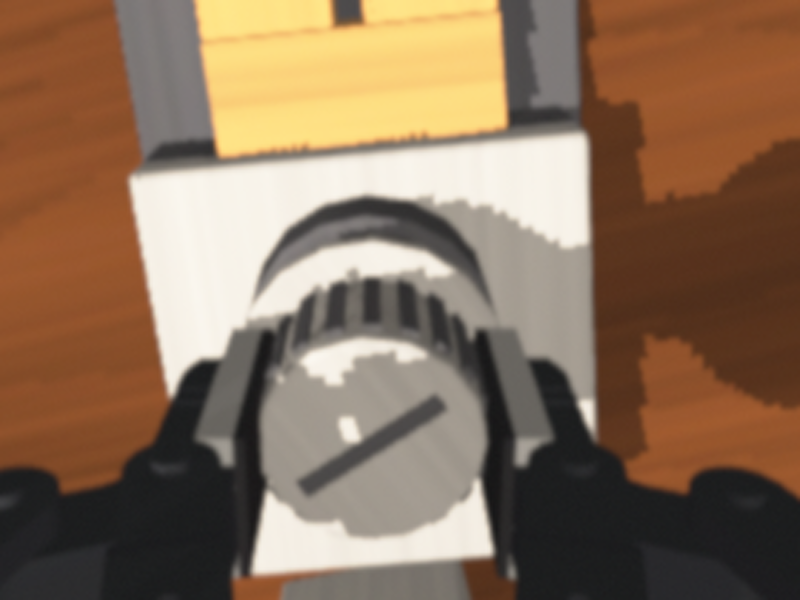

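View pics/s12.png

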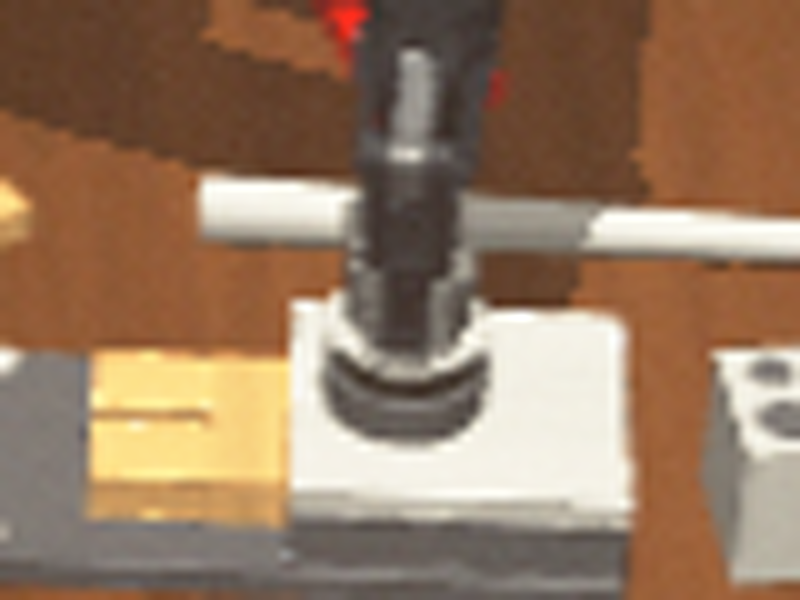

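Emit:
drive_tool --deltas '[{"slide": [0, 0, -0.01], "delta_rot": [0, 0, 0.01], "hand": 0}, {"slide": [0, 0, 0], "delta_rot": [0, 0, 0.01], "hand": 0}, {"slide": [0, 0, 0], "delta_rot": [0, 0, 0.01], "hand": 0}, {"slide": [0, 0, 0], "delta_rot": [0, 0, 0], "hand": 0}, {"slide": [0, 0, 0], "delta_rot": [0, 0, 0], "hand": 0}]'

```text
time_s: 17.15
eef_pos: [0.6495, -0.0242, 0.0653]
eef_rot: [0.001, 0.175, 0.985, -0.0]
wrist_force: [0.6, -2.1, 5.3]
opening: 0.399
```

```bash
python3 st.py
```

```text
t 17.15 holder xyz mm -0.5 -0.1 65.3 yaw 1.219 q6 -1.438 F [ 0.6 -2.1  5.3] T [-0.35 -0.11 -0.02] op 0.399 rot [ 0.001  0.175  0.985 -0.   ]
```

A clear drop this time: z is down to 65.3 mm and the force is only the spring's, 5.3 N. I'm lowering gently.

Emit:
drive_tool --deltas '[{"slide": [0, 0, 0.03], "delta_rot": [0, 0, 0], "hand": 0}, {"slide": [0, 0, 0.03], "delta_rot": [0, 0, 0], "hand": 0}, {"slide": [0, 0, 0], "delta_rot": [0, 0, 0], "hand": 0}, {"slide": [0, 0, 0], "delta_rot": [0, 0, 0], "hand": 0}, {"slide": [0, 0, 0], "delta_rot": [0, 0, 0], "hand": 0}]'

```text
time_s: 17.77
eef_pos: [0.6493, -0.0241, 0.0621]
eef_rot: [0.001, 0.175, 0.985, -0.0]
wrist_force: [2.9, -3.6, 4.4]
opening: 0.401
```

```bash
python3 st.py
```

```text
t 17.77 holder xyz mm -0.7 -0.0 62.1 yaw 1.219 q6 -1.438 F [ 2.9 -3.6  4.4] T [-0.53 -0.46 -0.03] op 0.401 rot [ 0.001  0.175  0.985 -0.   ]
```

Emit:
drive_tool --deltas '[{"slide": [0, 0, 0.03], "delta_rot": [0, 0, 0], "hand": 0}, {"slide": [0, 0, 0.03], "delta_rot": [0, 0, 0], "hand": 0}, {"slide": [0, 0, 0.02], "delta_rot": [0, 0, 0], "hand": 0}, {"slide": [0, 0, 0], "delta_rot": [0, 0, 0], "hand": 0}, {"slide": [0, 0, 0], "delta_rot": [0, 0, 0], "hand": 0}]'

```text
time_s: 18.4
eef_pos: [0.6495, -0.0241, 0.0592]
eef_rot: [0.001, 0.175, 0.985, -0.0]
wrist_force: [-0.6, -3.2, 11.7]
opening: 0.404
```

```bash
python3 st.py
```

```text
t 18.4 holder xyz mm -0.5 -0.0 59.2 yaw 1.219 q6 -1.438 F [-0.6 -3.2 11.7] T [-0.57  0.03 -0.04] op 0.404 rot [ 0.001  0.175  0.985 -0.   ]
```

Emit:
drive_tool --deltas '[{"slide": [0, 0, 0.004], "delta_rot": [0, 0, 0.03], "hand": 0}, {"slide": [0, 0, 0.004], "delta_rot": [0, 0, 0.03], "hand": 0}, {"slide": [0, 0, 0.004], "delta_rot": [0, 0, 0.03], "hand": 0}, {"slide": [0, 0, 0.004], "delta_rot": [0, 0, 0.03], "hand": 0}, {"slide": [0, 0, 0.004], "delta_rot": [0, 0, 0.03], "hand": 0}]'

```text
time_s: 19.02
eef_pos: [0.6498, -0.0242, 0.0591]
eef_rot: [0.001, 0.401, 0.916, -0.0]
wrist_force: [-2.1, -3.3, 16.6]
opening: 0.403
```

```bash
python3 st.py
```

```text
t 19.02 holder xyz mm -0.2 -0.1 59.1 yaw 0.7451 q6 -0.964 F [-2.1 -3.3 16.6] T [-0.65  0.31  0.11] op 0.403 rot [ 0.001  0.401  0.916 -0.   ]
```

Emit:
drive_tool --deltas '[{"slide": [0, 0, 0], "delta_rot": [0, 0, 0.03], "hand": 0}, {"slide": [0, 0, 0], "delta_rot": [0, 0, 0.03], "hand": 0}, {"slide": [0, 0, 0], "delta_rot": [0, 0, 0.03], "hand": 0}, {"slide": [0, 0, 0], "delta_rot": [0, 0, 0.03], "hand": 0}, {"slide": [0, 0, 0], "delta_rot": [0, 0, 0.03], "hand": 0}]'

```text
time_s: 19.65
eef_pos: [0.6496, -0.0242, 0.0581]
eef_rot: [0.001, 0.604, 0.797, 0.0]
wrist_force: [1.5, -3.8, 9.6]
opening: 0.398
```

```bash
python3 st.py; python3 pic.py wrist w13 140 140 420 350; python3 pic.py side s13 270 190 350 250
```

```text
t 19.65 holder xyz mm -0.4 -0.1 58.1 yaw 0.2737 q6 -0.493 F [ 1.5 -3.8  9.6] T [-0.57 -0.31  0.08] op 0.398 rot [0.001 0.604 0.797 0.   ]
```

View pics/w13.png

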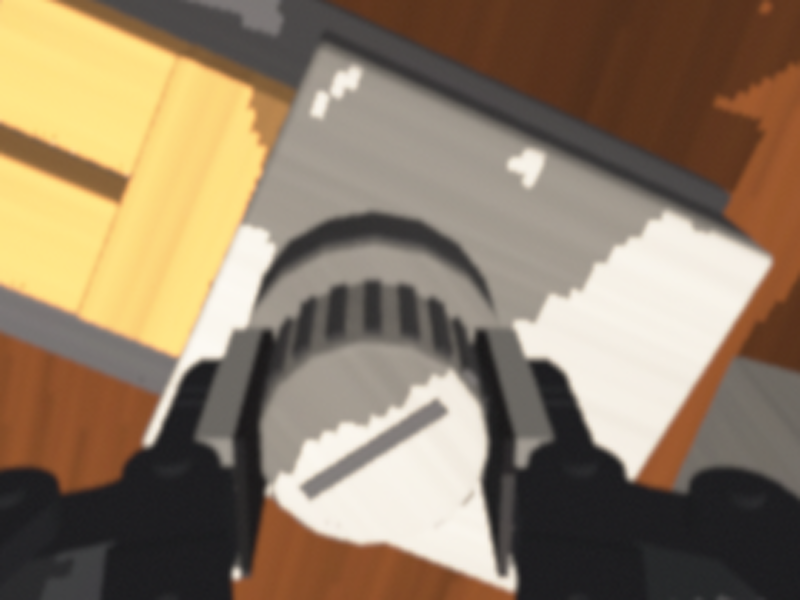

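View pics/s13.png

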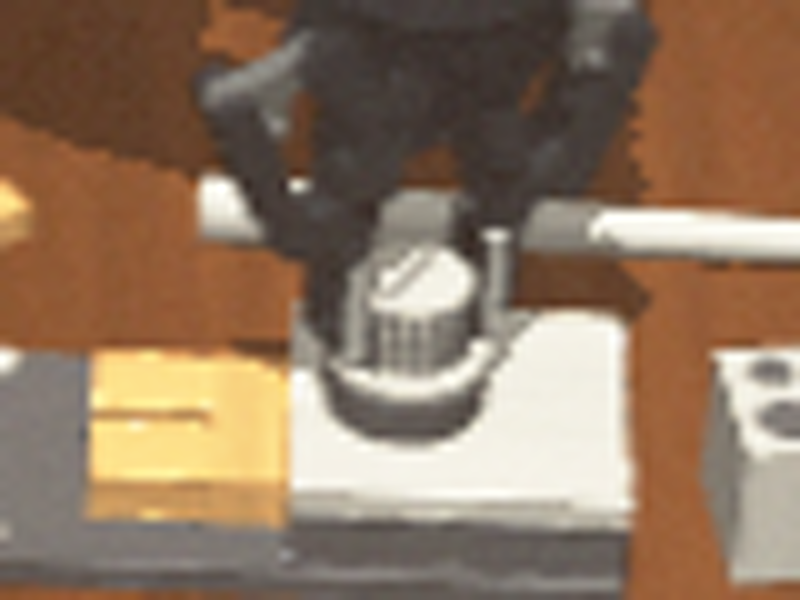

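Emit:
drive_tool --deltas '[{"slide": [0, 0, 0.005], "delta_rot": [0, 0, 0.03], "hand": 0}, {"slide": [0, 0, 0.005], "delta_rot": [0, 0, 0.03], "hand": 0}, {"slide": [0, 0, 0.005], "delta_rot": [0, 0, 0.03], "hand": 0}, {"slide": [0, 0, 0.005], "delta_rot": [0, 0, 0.03], "hand": 0}, {"slide": [0, 0, 0.005], "delta_rot": [0, 0, 0.03], "hand": 0}]'

```text
time_s: 20.38
eef_pos: [0.6497, -0.0243, 0.0565]
eef_rot: [0.001, 0.773, 0.634, 0.0]
wrist_force: [0.8, -4.2, 9.2]
opening: 0.4
```

```bash
python3 st.py
```

```text
t 20.38 holder xyz mm -0.3 -0.2 56.5 yaw -0.1977 q6 -0.022 F [ 0.8 -4.2  9.2] T [-0.7  -0.36  0.01] op 0.4 rot [0.001 0.773 0.634 0.   ]
```

Emit:
drive_tool --deltas '[{"slide": [0, 0, 0.005], "delta_rot": [0, 0, 0.02], "hand": 0}, {"slide": [0, 0, 0.005], "delta_rot": [0, 0, 0.02], "hand": 0}, {"slide": [0, 0, 0.005], "delta_rot": [0, 0, 0.02], "hand": 0}, {"slide": [0, 0, 0], "delta_rot": [0, 0, 0.02], "hand": 0}, {"slide": [0, 0, 0], "delta_rot": [0, 0, 0], "hand": 0}]'

```text
time_s: 21.0
eef_pos: [0.6498, -0.0243, 0.0565]
eef_rot: [0.001, 0.846, 0.533, 0.001]
wrist_force: [0.1, -4.0, 13.7]
opening: 0.399
```

```bash
python3 st.py; python3 pic.py wrist w14 140 140 420 350; python3 pic.py side s14 270 190 350 250
```

```text
t 21.0 holder xyz mm -0.2 -0.2 56.5 yaw -0.4467 q6 0.227 F [ 0.1 -4.  13.7] T [-0.74 -0.05 -0.02] op 0.399 rot [0.001 0.846 0.533 0.001]
```

View pics/w14.png

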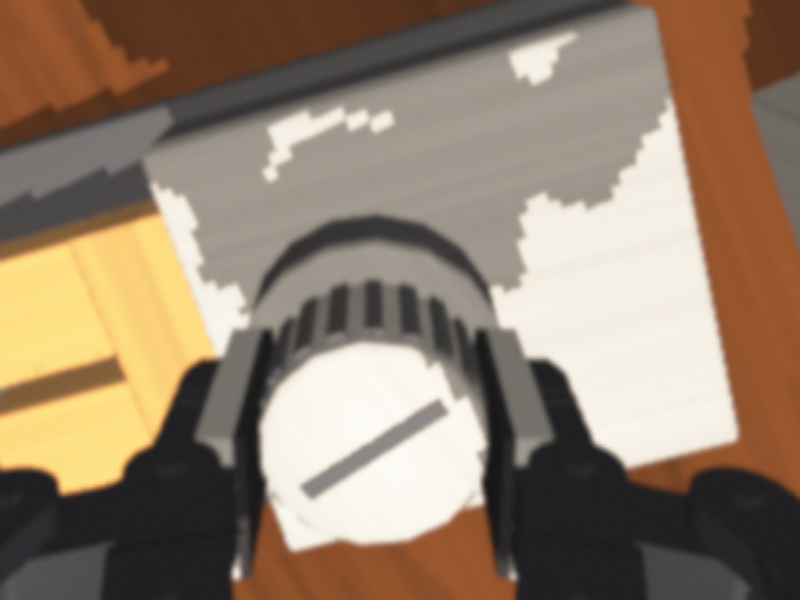

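View pics/s14.png

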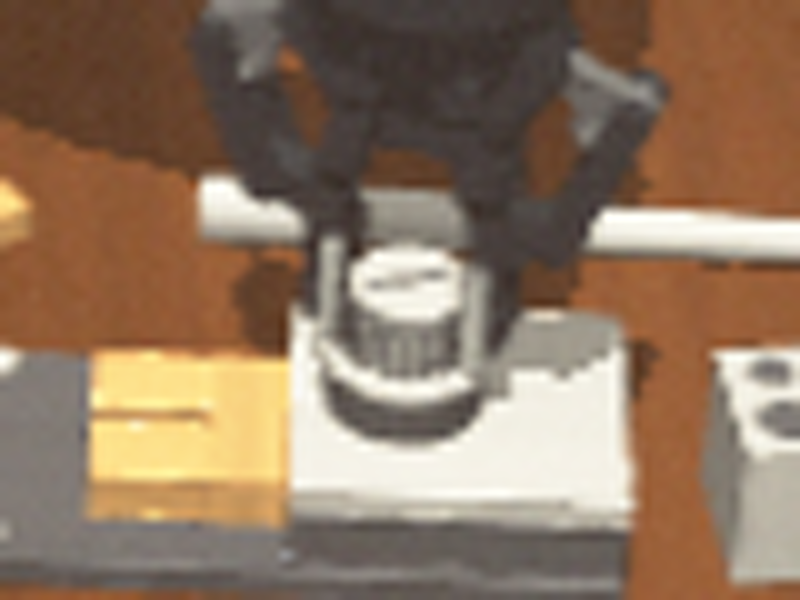

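Emit:
drive_tool --deltas '[{"slide": [0, 0, 0], "delta_rot": [0, 0, 0.02], "hand": 0}, {"slide": [0, 0, 0], "delta_rot": [0, 0, 0.02], "hand": 0}, {"slide": [0, 0, 0], "delta_rot": [0, 0, 0.02], "hand": 0}, {"slide": [0, 0, 0], "delta_rot": [0, 0, 0.02], "hand": 0}, {"slide": [0, 0, 0], "delta_rot": [0, 0, 0], "hand": 0}]'

```text
time_s: 21.72
eef_pos: [0.6497, -0.0246, 0.0565]
eef_rot: [0.001, 0.906, 0.423, 0.0]
wrist_force: [-0.6, -4.4, 13.0]
opening: 0.397
```

```bash
python3 st.py; python3 pic.py wrist w15 140 140 420 350
```

```text
t 21.73 holder xyz mm -0.2 -0.4 56.5 yaw -0.6978 q6 0.478 F [-0.6 -4.4 13. ] T [-0.86  0.04  0.15] op 0.397 rot [0.001 0.906 0.423 0.   ]
```

View pics/w15.png

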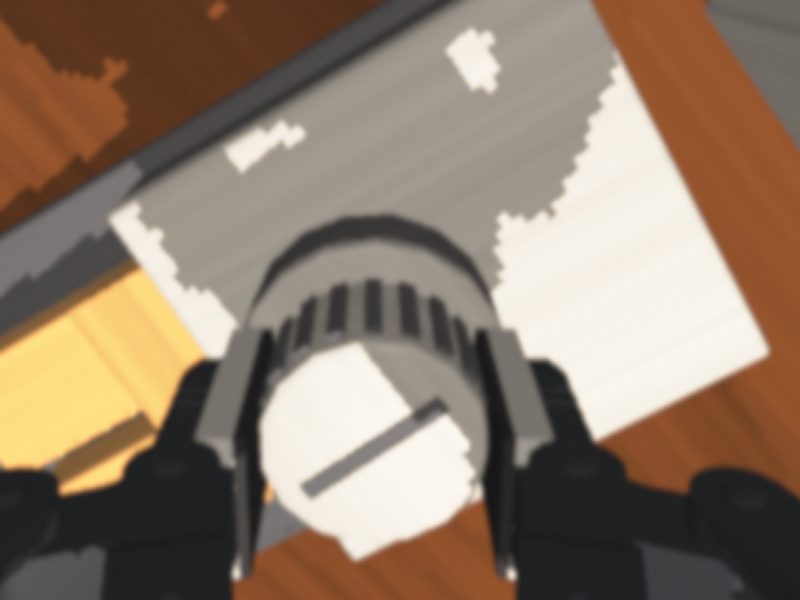

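Emit:
drive_tool --deltas '[{"slide": [0, 0, 0], "delta_rot": [0, 0, 0.02], "hand": 0}, {"slide": [0, 0, 0], "delta_rot": [0, 0, 0.02], "hand": 0}, {"slide": [0, 0, 0], "delta_rot": [0, 0, 0.02], "hand": 0}, {"slide": [0, 0, 0], "delta_rot": [0, 0, 0.02], "hand": 0}, {"slide": [0, 0, 0], "delta_rot": [0, 0, 0], "hand": 0}]'

```text
time_s: 22.4
eef_pos: [0.6518, -0.0225, 0.0568]
eef_rot: [0.001, 0.952, 0.307, 0.003]
wrist_force: [7.7, 3.2, 9.3]
opening: 0.4
```

```bash
python3 st.py; python3 pic.py wrist w16 140 140 420 350; python3 pic.py side s16 270 190 350 250
```

```text
t 22.4 holder xyz mm 1.5 1.9 56.8 yaw -0.9463 q6 0.729 F [7.7 3.2 9.3] T [ 0.35 -1.44  0.62] op 0.4 rot [0.001 0.952 0.307 0.003]
```

View pics/w16.png

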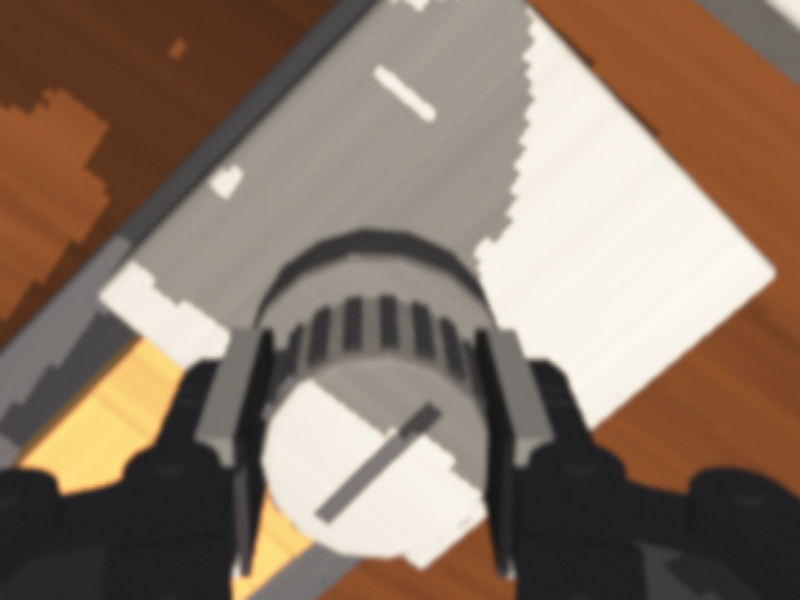

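View pics/s16.png

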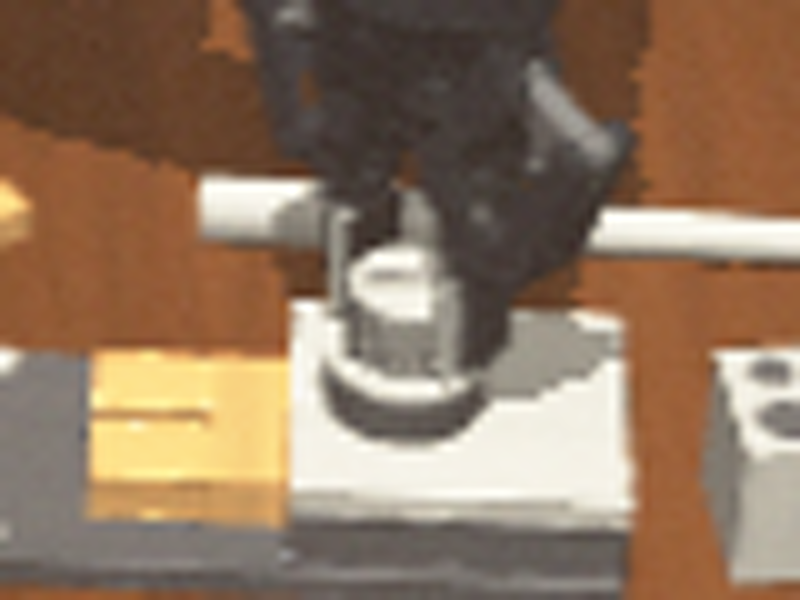

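The torque rose to 0.62 N m and the slot now lags the jaws by about 10°, so the knob is against its stop. I'm releasing it to check that it stays.

Emit:
drive_tool --deltas '[{"slide": [0, 0, -0.02], "delta_rot": [0, 0, 0], "hand": 0.6}, {"slide": [0, 0, 0], "delta_rot": [0, 0, 0], "hand": 1}, {"slide": [0, 0, 0], "delta_rot": [0, 0, 0], "hand": 1}, {"slide": [0, 0, 0], "delta_rot": [0, 0, 0], "hand": 1}, {"slide": [0, 0, -0.2], "delta_rot": [0, 0, 0], "hand": 1}]'

```text
time_s: 23.12
eef_pos: [0.6479, -0.0238, 0.0649]
eef_rot: [-0.001, 0.952, 0.306, -0.001]
wrist_force: [-0.7, 0.4, -0.1]
opening: 1.002
```

Emit:
drive_tool --deltas '[{"slide": [0, 0, -0.6], "delta_rot": [0, 0, 0], "hand": 1}, {"slide": [0, 0, -0.8], "delta_rot": [0, 0, 0], "hand": 1}, {"slide": [0, 0, -0.8], "delta_rot": [0, 0, 0], "hand": 1}, {"slide": [0, 0, -0.4], "delta_rot": [0, 0, 0], "hand": 1}, {"slide": [0, 0, 0], "delta_rot": [0, 0, 0], "hand": 1}]'

```text
time_s: 23.75
eef_pos: [0.6499, -0.0241, 0.1977]
eef_rot: [0.001, 0.952, 0.306, 0.002]
wrist_force: [0.4, -0.1, 0.2]
opening: 0.998
```

```bash
python3 st.py; python3 pic.py wrist w17 ; python3 pic.py side s17 255 185 375 275
```

```text
t 23.75 holder xyz mm -0.2 0.1 197.7 yaw -0.9486 q6 0.729 F [ 0.4 -0.1  0.2] T [ 0.02  0.02 -0.01] op 0.998 rot [0.001 0.952 0.306 0.002]
```

View pics/w17.png

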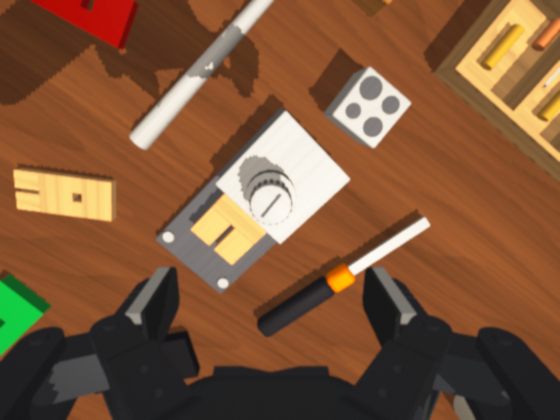

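View pics/s17.png

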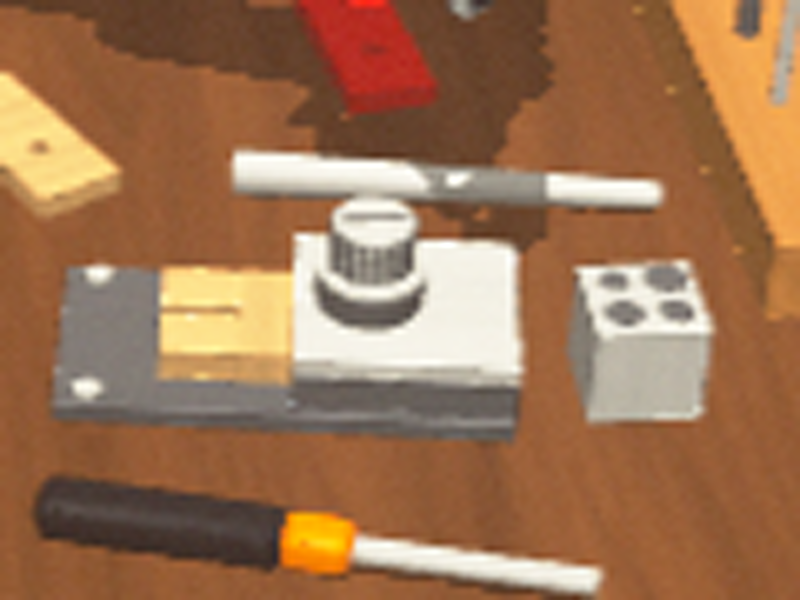

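```bash
python3 - <<'E'
from h import *
u=np.array([np.cos(-.149),np.sin(-.149),0]);v=np.array([-u[1],u[0],0]); O=np.array([.6495,-.0239,0])
def H(p): return np.round([(p-O)@u*1e3,(p-O)@v*1e3],1)
s=dict(np.load('pics/s17.npz')); w=dict(np.load('pics/w17.npz'))
sp=(255+375/6.667-.4,185+217/6.667-.4); print('sidepx',sp)
for z in (.0795,.0780,.0835,.0935): print(z,proj(s,O+[0,0,z]))
a=w['frame'][100:300,150:360]; cv2.imwrite('pics/w17c.png',cv2.cvtColor(cv2.resize(a,None,fx=3,fy=3,interpolation=cv2.INTER_CUBIC),cv2.COLOR_RGB2BGR))
# before: s10 knob top
s0=dict(np.load('pics/s10.npz'));
c=snap('top','t18')
E
```

```text
sidepx (310.847187640618, 217.14837258137092)
0.0795 [309.90829409 217.69464564]
0.078 [309.87752339 218.11730187]
0.0835 [309.99052733 216.56511671]
0.0935 [310.19725045 213.72563572]
```

View pics/w17c.png

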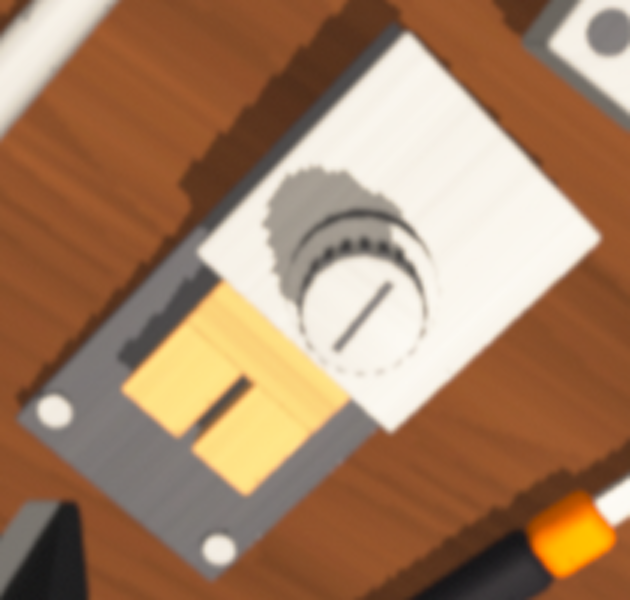

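The knob now sits low on its collar in both views, with the pin still home. The side-view height is only good to about 2 mm, so I'll touch the knob top lightly with shut fingers. Flush should read z ≈ 0.0795–0.080.

Emit:
drive_tool --deltas '[{"slide": [0, 0, 0.4], "delta_rot": [0, 0, 0], "hand": 0}, {"slide": [0, 0, 0.6], "delta_rot": [0, 0, 0], "hand": 0}, {"slide": [0, 0, 0.6], "delta_rot": [0, 0, 0], "hand": 0}, {"slide": [0, 0, 0.4], "delta_rot": [0, 0, 0], "hand": 0}, {"slide": [0, 0, 0.1], "delta_rot": [0, 0, 0], "hand": 0}]'

```text
time_s: 24.52
eef_pos: [0.6472, -0.0235, 0.0877]
eef_rot: [-0.001, 0.952, 0.306, -0.002]
wrist_force: [-0.6, -0.1, -0.1]
opening: -0.002
```

Emit:
drive_tool --deltas '[{"slide": [0, 0, 0.08], "delta_rot": [0, 0, 0], "hand": 0}, {"slide": [0, 0, 0.08], "delta_rot": [0, 0, 0], "hand": 0}, {"slide": [0, 0, 0.02], "delta_rot": [0, 0, 0], "hand": 0}, {"slide": [0, 0, 0], "delta_rot": [0, 0, 0], "hand": 0}, {"slide": [0, 0, 0], "delta_rot": [0, 0, 0], "hand": 0}]'

```text
time_s: 25.15
eef_pos: [0.6491, -0.0239, 0.0822]
eef_rot: [0.0, 0.952, 0.306, 0.0]
wrist_force: [-0.8, 0.2, 0.6]
opening: -0.0
```

```bash
python3 st.py
```

```text
t 25.15 holder xyz mm -0.9 0.2 82.2 yaw -0.9486 q6 0.729 F [-0.8  0.2  0.6] T [-0.06 -0.03  0.03] op -0.0 rot [0.    0.952 0.306 0.   ]
```

Emit:
drive_tool --deltas '[{"slide": [0, 0, 0.02], "delta_rot": [0, 0, 0], "hand": 0}, {"slide": [0, 0, 0.02], "delta_rot": [0, 0, 0], "hand": 0}, {"slide": [0, 0, 0], "delta_rot": [0, 0, 0], "hand": 0}, {"slide": [0, 0, 0], "delta_rot": [0, 0, 0], "hand": 0}, {"slide": [0, 0, 0], "delta_rot": [0, 0, 0], "hand": 0}]'

```text
time_s: 25.78
eef_pos: [0.6489, -0.0239, 0.0799]
eef_rot: [-0.0, 0.952, 0.306, -0.0]
wrist_force: [-0.2, -0.0, 1.4]
opening: -0.0
```

Emit:
drive_tool --deltas '[{"slide": [0, 0, 0.02], "delta_rot": [0, 0, 0], "hand": 0}, {"slide": [0, 0, 0.02], "delta_rot": [0, 0, 0], "hand": 0}, {"slide": [0, 0, 0], "delta_rot": [0, 0, 0], "hand": 0}, {"slide": [0, 0, 0], "delta_rot": [0, 0, 0], "hand": 0}, {"slide": [0, 0, 0], "delta_rot": [0, 0, 0], "hand": 0}]'

```text
time_s: 26.4
eef_pos: [0.6493, -0.024, 0.0795]
eef_rot: [0.0, 0.952, 0.306, 0.0]
wrist_force: [-5.8, 1.2, 11.7]
opening: 0.001
```

Contact came at z ≈ 0.0798 (79.5 mm under 12 N), so the depth is about 13.7 mm and the flange is flush and holding. I'm retreating for a final look.

Emit:
drive_tool --deltas '[{"slide": [0, 0, -0.3], "delta_rot": [0, 0, 0], "hand": 0}, {"slide": [0, 0, -0.8], "delta_rot": [0, 0, 0], "hand": 0}, {"slide": [0, 0, -0.8], "delta_rot": [0, 0, 0], "hand": 0}, {"slide": [0, 0, -0.4], "delta_rot": [0, 0, 0], "hand": 0}, {"slide": [0, 0, 0], "delta_rot": [0, 0, 0], "hand": 0}]'

```text
time_s: 27.02
eef_pos: [0.6499, -0.0241, 0.1945]
eef_rot: [0.001, 0.952, 0.306, 0.002]
wrist_force: [-0.3, 0.1, -0.5]
opening: 0.003
```

```bash
python3 st.py; python3 pic.py wrist w19; python3 pic.py side s19 200 150 420 300
```

```text
t 27.02 holder xyz mm -0.1 0.1 194.5 yaw -0.9486 q6 0.729 F [-0.3  0.1 -0.5] T [-0.01  0.01  0.05] op 0.003 rot [0.001 0.952 0.306 0.002]
```

View pics/s19.png

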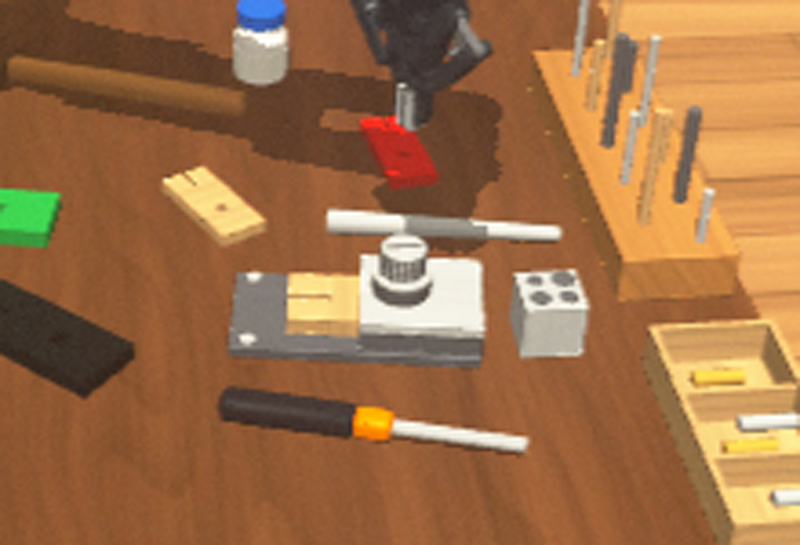

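View pics/w19.png

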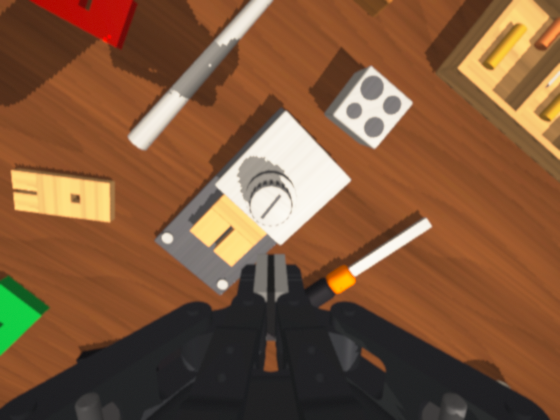

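The knob stays seated on its collar at wrist pixel (271,203), the pin is home, the bystanders are undisturbed, and the gripper is clear. I'm handing in.

```bash
python3 -c "
from bench import ctrl; print(ctrl.hand_in())"
```

```text
the job is handed in; nothing more can be done
None
```

The pin is fully home in the holder and the knob is screwed down flush on its collar, staying there by itself. I handed the job in at about 27 s of the 72 s allowed; no verdict is reported.

**Pin:** I pushed it about 26 mm with shut fingers until it met the back stop. The push force rose to 15 N with no further movement. Its front edge measured about 91 mm ahead of the screw axis against 90 mm expected, which is within the camera calibration.

**Knob:** I gripped it, pressed it down and turned it clockwise until it dropped into the thread start. I then kept turning for about 2.1 rad until it met its stop, where the jaws began to slip.

**Last checks:** With the knob released, a light touch on its top found contact at z ≈ 79.8 mm, a depth of about 13.7 mm. The final pictures show the flange on the collar, the pin home, the tools near the holder undisturbed and the gripper clear.

**Disagreements:**
- My first press at the gap came slightly too early and met 26 N on the land edge. I backed off and turned a little further, and the knob then dropped in.
- The side camera put the knob top about 1.5 mm higher than the touch did, but that view is only good to about 2 mm.

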